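Lock the bench press's swing arm with its drop pin

ROBOT

A 6-joint arm with a two-finger parallel gripper is mounted at the origin on the work surface. World frame = base frame: x ahead of the robot, y to its left, z up, the work surface at z = 0. Lengths are in m, angles in rad, forces in N, time in s.
With the tool pointing down it reaches from about 0.375 to 0.75 m from the base axis. Payload 9 kg.
Tool frame: the origin (TCP) lies midway between the tips of the shut fingers; the grasp point (between the pads) lies 19 mm behind it; z points along the fingers, y is the line along which they close (so a half turn about z gives the same grasp; the last joint's range is limited). The gripper opens to 85 mm and grips with 20 to 120 N. Pads are 22 mm wide; open, the fingers measure 114 mm over their backs; the gripper's body (76 mm by 85 mm) begins 54 mm behind the grasp point. The pads swing forward as they close: fully open they stand 13 mm farther back than shut.
Start: joints at [-1.555, 0.104, 0.097, 1.564, 0, 1.353], TCP at [0.139, -0.584, 0.231] pointing down, gripper open.
Joint ranges: [-2.99, 2.99], [-0.84, 1.86], [-1.1, 1.16], [-1.84, 2.11], [-1.51, 1.56], [-3.14, 3.14]. Speed limits (rad/s): [2.22, 2.22, 2.57, 3.14, 3.14, 3.14].

INTERFACE

Orientations are given as a rotation vector (axis times angle).
In Python, from plant import arm gives the robot as it stands.
- The arm moves only by the tool drive_tool, never from a script. Its argument "series" is text: rows parted by semicolons, each of 7 numbers parted by spaces: the turn, a rotation vector about the tool's x, y, z in degrees, then the shift along the tool's x, y, z in cm, then the opening in per cent of the stroke, from 0 (shut) to 100 (fully open). In form: ax ay az tx ty tz fingers; .... A call has 1 to 20 rows; each row is the pose to reach, as a shift and turn from the pose commanded when the call began, along the tool's axes at that moment; what a row does not reach only later rows make up. A row lasts 1/12 s, in which the tool goes at most 41.7 mm and 7.16 degrees, less where a joint would pass 70% of its speed; a pose out of reach is approached as far as the arm can. A call with a gripper value outside its range is refused whole. The fingers move at their own pace and stop on an object; "squeeze" is the grip in N (left out, the last holds). Time passes only in rows, so rows that repeat a pose let the fingers close. It gives the time, the measured TCP pose, the force, the opening and the grip force at its end, in the units of the state.
- arm.sense(): the state, without advancing time (a new reading comes with each control period).
- arm.read_camera(name): name is "side" or "top" or "wrist"; returns (picture, depth): 400x640x3 uint8, red, green, blue; 400x640 float32, m along the optical axis (not along the pixel's ray), 0 where there is no reading.
- arm.camera_params(name): a dict with "fx", "fy", "cx", "cy" (pixels), "dist_coeffs" ([k1, k2, p1, p2, k3] as OpenCV has them; the pictures are not rectified), "rvec" (rotation vector, rad) and "tvec" (3), from world to camera coordinates, as OpenCV has them; the wrist camera has in their place "tool_from_camera" (4x4, takes a point from camera to tool coordinates, whose origin is the TCP and whose axes are the flange's). Camera axes: x right, y down, z forward; pixel columns grow to the right and rows downward; lengths in m; the calibration is good to about 2 mm. A picture is of the moment at which its call begins: read the wrist's pose just before it. camera_params takes no time and is no camera call.
- arm.sign_off(): hands the job in; it is judged then, once.
The state is a dict: "time": time; "qpos": joint angles; "dq": joint speeds; "joint_efforts": joint torques, N m; "position": TCP position; "eef_rot": TCP orientation; "wrist_force": force on the tool from outside, world axes, zero at the start; "moment": the same for the moment, N m; "opening": opening from 0.0 (shut) to 1.0 (fully open); "grasp_force": force on a finger pad.
Only numpy, scipy, OpenCV 4.12 (cv2) and the standard library are available. Lean on these libraries where they do the work, as an engineer would, in place of code of your own. Each camera call takes 0.05 s, during which the arm holds its last target. There are 200 camera calls.

TASK

On the bench press, swing the dark steel arm round by its red grip until its hole lies over the hole in the grey lug beneath it. Then take the yellow-headed pin from the wooden rack, push it down through both holes until its collar rests on the arm, and let go.

Things in the scene. Friction and masses are not known exactly. Their poses are not given: they have to be found in the camera images.
- lock_pin: Yellow-headed pin, 108 mm. Origin: centre of its tip, z up to the head. Shank 16 mm thick to z=58 (first 12 mm tapered from 8), collar 48 mm wide to z=64, round head 26 mm wide to z=108. 0.2 kg. Hangs by its collar in a wooden rack (240x66, top 72 mm above bench) with a blue-headed short and a white-headed thin pin, 75 mm apart in a row within 25 degrees of world x; place in the row varies.
- lug_hole (a point): Centre, in the top face, of the upright 30 mm through hole in the fixed grey lug (60x60, 16 thick, top 66 mm above bench, 38 mm free below it). z up. The arm's upright pivot lies 110 mm along this point's +y, the press's column (262 tall, 110 wide) 220 mm along +y.
- swing_hole (a point): Centre, in the top face, of the 30 mm through hole in the dark swing arm (up to 60 wide, 12 thick, top 82 mm above bench, 4 mm over the lug). Axes turn with the arm; pivot 110 mm along +y. Lined up: 16 mm above lug_hole. Starts 20 to 46 degrees off, towards the robot. Turns level, about 1.3 N at the grip, stays where left, no stop at the lug: can go 14 degrees past.
- swing_grip (a point): Centre of the upright round red grip (28 mm thick, 60 tall, from 82 to 142 mm above bench; this point at 115) fixed on the arm's outer end, 200 mm from the pivot, 90 mm beyond the arm's hole on the same line. Axes as swing_hole.
Not all that is in view belongs to the job. Leave any green or purple look-alike of the lock_pin alone.

How it is judged:
By the outcome, as a careful person would: the job done as asked, in the order asked, and still so for the second after the job is handed in, with the robot touching nothing.
It also fails if it takes over 58 s, if anything falls off the work surface, if the arm or the gripper's body presses on something with over 40 N, if the wrist force passes 120 N, or if a joint passes its speed limit or range.

## Working session

There is one attempt and no reset: what is moved stays moved. The work goes in short steps, Python scripts to look and compute and a tool call to move; the robot and the scene stay as the last step left them, time stands still between calls to the robot, and variables do not carry over. Pictures are saved under pics/ and viewed, at most 10 in all, crops included, and the job is handed in when it is done.

Besides the shell and the picture viewer there is one more tool, called after "Request:" as name(argument=value, ...) on one line, values as JSON. drive_tool: Moves the arm, as the interface text tells. Its arguments: {"type":"object","properties":{"series":{"type":"string"},"squeeze":{"type":"number"}},"required":["series"]}

```bash
mkdir -p pics; ls; python3 - <<'E'
from plant import arm
import cv2,numpy as np
s=arm.sense();print(s)
for n in("side","top"):
    p,d=arm.read_camera(n);cv2.imwrite(f"pics/{n}0.png",p[:,:,::-1]);np.savez(f"{n}0.npz",p=p,d=d)
    print(n,arm.camera_params(n))
print(arm.camera_params("wrist"))
E
```

```text
pics
{'time': 0.0, 'qpos': array([-1.55469990e+00,  1.04708087e-01,  9.64607171e-02,  1.56391768e+00,
       -2.91251507e-05,  1.35310971e+00]), 'dq': array([ 1.43907510e-05,  1.76877937e-05,  1.50803498e-03,  2.59473661e-04,
       -8.14324369e-04,  6.82945061e-04]), 'joint_efforts': array([-5.82259818e-04, -5.56934881e+01,  5.03645396e+01,  1.71755080e-02,
       -3.50568134e-04, -1.91106795e-05]), 'position': array([ 0.13899816, -0.58332179,  0.23051249]), 'eef_rot': array([-3.11879890e+00, -3.66230720e-01, -1.70749949e-04]), 'wrist_force': array([-0.05510172,  0.91815931,  0.58181727]), 'moment': array([ 0.01485986,  0.01250706, -0.0255918 ]), 'grasp_force': 0.0, 'opening': 0.9988505817383478}
side {'fx': 483.82299844210445, 'fy': 483.82299844210445, 'cx': 323.71088779102837, 'cy': 197.12710110090762, 'dist_coeffs': array([-0.04267086,  0.        ,  0.        ,  0.        ,  0.        ]), 'rvec': array([ 2.15827513, -0.30210976,  0.16711857]), 'tvec': array([-0.61874223,  0.1141169 ,  0.7893155 ])}
top {'fx': 510.70875666982135, 'fy': 510.70875666982135, 'cx': 324.35356653404097, 'cy': 192.69798979287165, 'dist_coeffs': array([-0.16664723,  0.        ,  0.        ,  0.        ,  0.        ]), 'rvec': array([ 2.15738135, -2.16514973,  0.12368639]), 'tvec': array([-0.08835546,  0.62730581,  0.75876032])}
{'fx': 276.61604828409355, 'fy': 276.61604828409355, 'cx': 318.8821612427427, 'cy': 199.1304170062355, 'dist_coeffs': array([0.00797069, 0.        , 0.        , 0.        , 0.        ]), 'tool_from_camera': array([[ 2.17048384e-03, -9.45082994e-01, -3.26823230e-01,
         8.56263468e-02],
       [ 9.99997456e-01,  2.25175790e-03,  1.29673230e-04,
        -1.78052807e-04],
       [ 6.13374826e-04, -3.26822680e-01,  9.45085477e-01,
        -1.42087255e-01],
       [ 0.00000000e+00,  0.00000000e+00,  0.00000000e+00,
         1.00000000e+00]])}
```

View pics/top0.png

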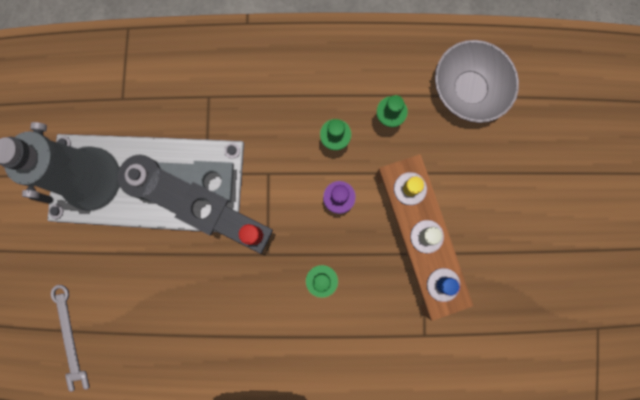

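View pics/side0.png

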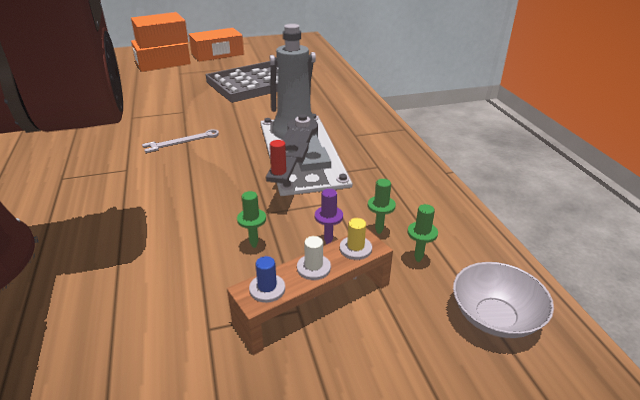

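The top view shows the press with the arm's pivot (137,174), red grip (249,235), arm hole (202,209) and lug hole (212,182). The rack pins are yellow (414,186), white (432,237) and blue (449,286).
Possible mistakes for the lock pin: green at (395,104), (335,130) and (322,281), purple at (340,195), and the white and blue rack pins. I choose the yellow one at (414,186), and will check it in a crop.

```bash
cat > h.py <<'E'
import cv2,numpy as np
from plant import arm
from scipy.spatial.transform import Rotation as R
def cam(n,s=None):
    c=arm.camera_params(n);K=np.array([[c['fx'],0,c['cx']],[0,c['fy'],c['cy']],[0,0,1]])
    if n=="wrist":
        T=np.eye(4);T[:3,:3]=R.from_rotvec(s['eef_rot']).as_matrix();T[:3,3]=s['position'];T=T@c['tool_from_camera']
        return K,c['dist_coeffs'],T[:3,:3],T[:3,3]
    Rm=cv2.Rodrigues(c['rvec'])[0];return K,c['dist_coeffs'],Rm.T,-Rm.T@c['tvec']
def rays(C,uv):
    q=cv2.undistortPoints(np.float64(uv).reshape(-1,1,2),C[0],C[1])[:,0]
    return np.c_[q,np.ones(len(q))]@C[2].T
def plane(C,uv,z):
    r=rays(C,uv);return C[3]+r*((z-C[3][2])/r[:,2])[:,None]
def cloud(C,d):
    v,u=np.mgrid[:d.shape[0],:d.shape[1]];r=rays(C,np.c_[u.ravel(),v.ravel()])
    return (C[3]+r*d.ravel()[:,None]).reshape(*d.shape,3)
def mask(p,lo,hi):
    return cv2.inRange(cv2.cvtColor(p,cv2.COLOR_RGB2HSV),lo,hi)>0
YEL=((22,120,100),(34,255,255));RED=((0,200,110),(5,255,255))
E
python3 - <<'E'
from h import *
for n in("top","side"):
    f=np.load(n+"0.npz");p,d=f['p'],f['d'];C=cam(n);P=cloud(C,d)
    for nm,c,zt in(("yel",YEL,.122),("red",RED,.142)):
        m=mask(p,*c)
        k,l,st,ce=cv2.connectedComponentsWithStats(m.astype(np.uint8))
        for i in range(1,k):
            if st[i,4]<40: continue
            q=P[(l==i)];t=q[np.abs(q[:,2]-zt)<.004]
            print(n,nm,ce[i].round(),st[i,4],'zmax',q[:,2].max().round(4),len(t),((t.min(0)+t.max(0))/2).round(4),t.mean(0).round(4),'ext',np.ptp(t,0).round(3))
    if n=="top":
        g=cv2.cvtColor(p,cv2.COLOR_RGB2GRAY)
        # rack top points
        m=mask(p,(5,80,60),(20,255,255))&(abs(P[...,2]-.072)<.006);q=P[m]
        b=cv2.minAreaRect((q[:,:2]*1000).astype(np.float32));print('rack',b,cv2.boxPoints(b).round(0).tolist())
        # lug top
        x0=np.zeros_like(m);x0[150:240,120:280]=1
        m=x0&(abs(P[...,2]-.066)<.004);q=P[m];b=cv2.minAreaRect((q[:,:2]*1000).astype(np.float32));print('lug',b,len(q))
        m=x0&(abs(P[...,2]-.082)<.005);q=P[m];b=cv2.minAreaRect((q[:,:2]*1000).astype(np.float32));print('arm',b,len(q))
        for uv in((137,174),(140,175),(202,209),(212,182),(200,170)):print(uv,P[uv[1],uv[0]].round(4))
        print('lughole',plane(C,[(212,182)],.066).round(4),'swinghole',plane(C,[(202,209)],.082).round(4),'piv',[plane(C,[(136,174)],z).round(4).tolist() for z in(.1,.12)])
        big=cv2.resize(p[130:265,90:290],None,fx=4,fy=4,interpolation=3)
        cv2.imwrite("pics/c1.png",big[:,:,::-1])
        cv2.imwrite("pics/c2.png",cv2.resize(p[145:225,360:470],None,fx=5,fy=5)[:,:,::-1])
    else:
        m=mask(p,(5,80,60),(20,255,255))&(abs(P[...,2]-.072)<.006);q=P[m];b=cv2.minAreaRect((q[:,:2]*1000).astype(np.float32));print('rack',b)
E
```

```text
top yel [414. 185.] 252 zmax 0.1245 237 [ 0.6277 -0.2169  0.1213] [ 0.6278 -0.2168  0.1213] ext [0.023 0.024 0.006]
rack ((626.2650146484375, -6.29522705078125), (678.77880859375, 234.76988220214844), 73.70429229736328) [[418.0, -299.0], [644.0, -365.0], [834.0, 287.0], [609.0, 352.0]]
lug ((639.845458984375, 114.60314178466797), (133.28260803222656, 109.1497802734375), 65.76632690429688) 1290
arm ((609.041015625, 106.18728637695312), (253.05296325683594, 65.58328247070312), 64.54022216796875) 4298
(137, 174) [0.6482 0.1849 0.1008]
(140, 175) [0.6474 0.182  0.0959]
(202, 209) [0.604  0.107  0.0124]
(212, 182) [0.6483 0.0922 0.0097]
(200, 170) [0.6589 0.0983 0.0668]
lughole [[0.6405 0.0795 0.066 ]] swinghole [[0.5981 0.09   0.082 ]] piv [[[0.6483, 0.1867, 0.1]], [[0.6452, 0.1791, 0.12]]]
side yel [356. 234.] 496 zmax 0.5458 170 [ 0.6297 -0.2186  0.1211] [ 0.6291 -0.2204  0.1213] ext [0.024 0.026 0.006]
rack ((1082.781005859375, 811.230224609375), (2503.431640625, 1219.9542236328125), 36.06516647338867)
```

View pics/c1.png

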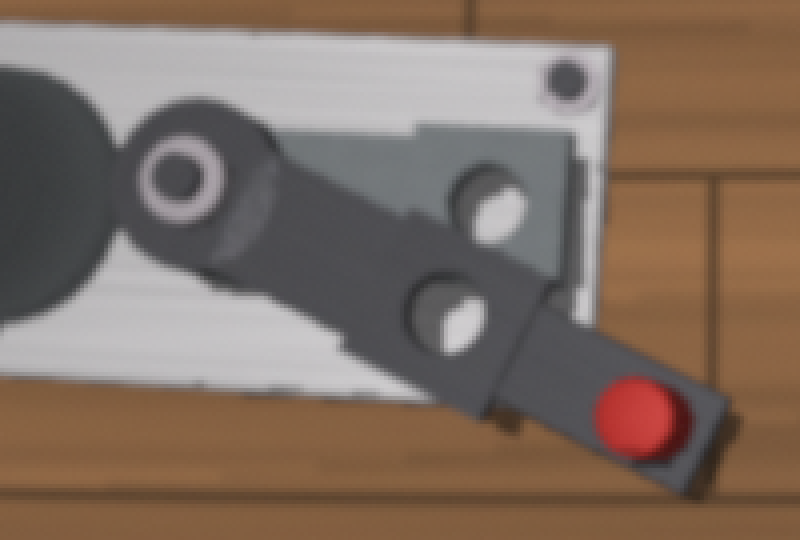

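View pics/c2.png

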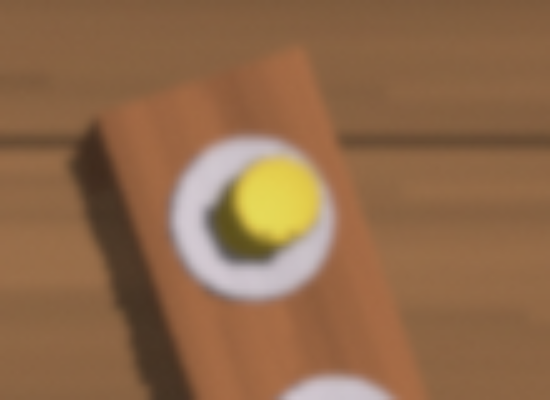

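The crops confirm yellow head and light collar in the rack's end place; the other crop shows arm hole rim at px (202,208.3), lug hole rim (212,181.3), pivot ring (135.3,174.5), grip top (248.8,234.5).

```bash
python3 - <<'E'
from h import *
C=cam("top");L=plane(C,[(212,181.3)],.066)[0];S=plane(C,[(202,208.3)],.082)[0];G=plane(C,[(248.8,234.5)],.142)[0]
print(L,S,G,np.linalg.norm(G-S))
u=(S-G)[:2];u/=np.linalg.norm(u);P=S[:2]+.11*u;P2=G[:2]+.2*u;print('pivot',P,P2,np.linalg.norm(P2-L[:2]))
for Pv in(P,P2):
    a=[np.degrees(np.arctan2(*(Pv-q[:2])[::-1])) for q in(L,S,G)];print('angles to pivot',a)
# plate edges direction
f=np.load("top0.npz");p=f['p'];pts=plane(C,[(90+590/4,130+45/4),(90+60/4,130+22/4),(240,227)],.012);print(pts)
e=pts[1]-pts[0];print('plate dir',np.degrees(np.arctan2(e[1],e[0])))
for i in(1,):
  PP=P2; l=(L[:2]-PP);l/=np.linalg.norm(l);print('grip target',PP+.2*l,'hole target',PP+.11*l)
s=arm.sense();Rm=R.from_rotvec(s['eef_rot']).as_matrix();print(Rm.round(3))
# side check of red
f=np.load("side0.npz");p,d=f['p'],f['d'];Cs=cam("side")
h=cv2.cvtColor(p,cv2.COLOR_RGB2HSV);m=((h[...,0]<4)|(h[...,0]>174))&(h[...,1]>150)&(h[...,2]>90);m[:130]=0;m[190:]=0;m[:,:255]=0;m[:,300:]=0
q=cloud(Cs,d)[m];t=q[abs(q[:,2]-.142)<.004];print(m.sum(),(t.min(0)+t.max(0))/2,np.ptp(t,0))
for k in((202,208.3),):pass
E
```

```text
[0.64153671 0.07950347 0.066     ] [0.59914616 0.09005744 0.082     ] [0.55859645 0.01087965 0.142     ] 0.10730051314301366
pivot [0.64928783 0.1879646 ] [0.64976313 0.18889267] 0.1096980950365319
angles to pivot [np.float64(85.91233297951219), np.float64(62.88142779824599), np.float64(62.881427798245994)]
angles to pivot [np.float64(85.69926608513572), np.float64(62.881427798245994), np.float64(62.881427798245994)]
[[0.71498652 0.05109824 0.012     ]
 [0.72829384 0.27910184 0.012     ]
 [0.57501228 0.04464865 0.012     ]]
plate dir 86.65974846361146
grip target [ 0.63476483 -0.01054416] hole target [0.64151407 0.07920241]
[[ 0.973  0.232 -0.   ]
 [ 0.232 -0.973  0.001]
 [ 0.    -0.001 -1.   ]]
472 [0.56164973 0.01177159 0.1412986 ] [0.02538203 0.02742201 0.00595057]
```

Request:
drive_tool(series="0 0 -66.6 54.8 -48.1 0 100;0 0 -66.6 54.8 -48.1 0 100;0 0 -66.6 54.8 -48.1 0 100;0 0 -66.6 54.8 -48.1 0 100;0 0 -66.6 54.8 -48.1 0 100;0 0 -66.6 54.8 -48.1 0 100;0 0 -66.6 54.8 -48.1 0 100;0 0 -66.6 54.8 -48.1 0 100;0 0 -66.6 54.8 -48.1 0 100;0 0 -66.6 54.8 -48.1 0 100;0 0 -66.6 54.8 -48.1 0 100;0 0 -66.6 54.8 -48.1 0 100;0 0 -66.6 54.8 -48.1 0 100;0 0 -66.6 54.8 -48.1 0 100;0 0 -66.6 54.8 -48.1 0 100;0 0 -66.6 54.8 -48.1 0 100;0 0 -66.6 54.8 -48.1 0 100;0 0 -66.6 54.8 -48.1 0 100;0 0 -66.6 54.8 -48.1 0 100;0 0 -66.6 54.8 -48.1 0 100", squeeze=20)

```text
time: 1.77
position: [0.5606, 0.0122, 0.2306]
eef_rot: [-2.404, -2.021, 0.002]
wrist_force: [0.5, -0.6, 0.1]
opening: 1.004
grasp_force: 0.0
```

```bash
cat > w.py <<'E'
from h import *
import sys
def shot(name):
    s=arm.sense();p,d=arm.read_camera("wrist");cv2.imwrite(f"pics/{name}.png",p[:,:,::-1]);np.savez(name+".npz",p=p,d=d)
    Rm=R.from_rotvec(s['eef_rot']).as_matrix();print('t',s['time'],'pos',s['position'].round(4),'yaw',np.degrees(np.arctan2(Rm[1,0],Rm[0,0])).round(2),'tilt',Rm[:,2].round(4),'q',s['qpos'].round(3),'F',s['wrist_force'].round(1),'op',s['opening'])
    return s,p,d,cam("wrist",s)
E
python3 - <<'E'
from w import *
s,p,d,C=shot("w1")
P=cloud(C,d);h=cv2.cvtColor(p,cv2.COLOR_RGB2HSV);m=((h[...,0]<5)|(h[...,0]>174))&(h[...,1]>150)&(h[...,2]>70)
q=P[m];t=q[abs(q[:,2]-.142)<.004];print(m.sum(),(t.min(0)+t.max(0))/2,np.ptp(t,0))
E
```

```text
t 1.7667 pos [0.5606 0.0122 0.2306] yaw 80.13 tilt [-0.0014  0.     -1.    ] q [-0.211 -0.014 -0.026  1.561 -0.     1.532] F [ 0.5 -0.6  0.1] op 1.0043823425933345
1266 [0.5620852  0.01304867 0.1406973 ] [0.0256184  0.02555266 0.00536418]
```

View pics/w1.png

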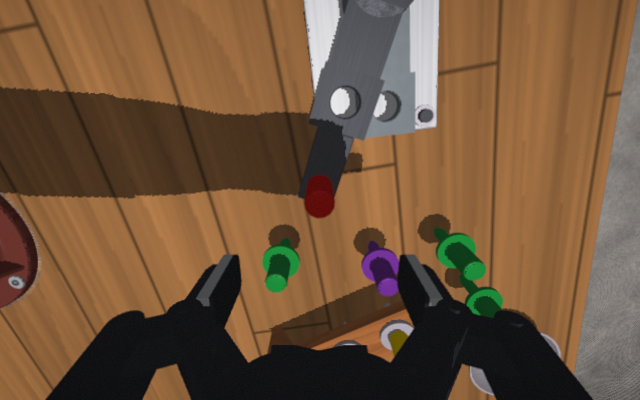

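Wrist view: grip at (320,195) ahead under the tool, fingers clear on both sides. Grip xy agrees to about 1 mm with all cameras, so I descend and grasp.

Request:
drive_tool(series="0 0 0 0 0 4 100;0 0 0 0 0 8 100;0 0 0 0 0 11 100;0 0 0 0 0 13 100;0 0 0 0 0 13.2 100;0 0 0 0 0 13.2 100;0 0 0 0 0 13.2 20;0 0 0 0 0 13.2 20;0 0 0 0 0 13.2 20;0 0 0 0 0 13.2 20;0 0 0 0 0 13.2 20;0 0 0 0 0 13.2 20;0 0 0 0 0 13.2 20;0 0 0 0 0 13.2 20", squeeze=20)

```text
time: 2.98
position: [0.5612, 0.011, 0.1003]
eef_rot: [2.406, 2.018, 0.001]
wrist_force: [-1.3, 0.1, 5.9]
opening: 0.322
grasp_force: 21.7
```

```bash
python3 - <<'E'
from w import *
s=arm.sense();Rm=R.from_rotvec(s['eef_rot']).as_matrix();print(s['position'],s['opening'],s['grasp_force'],s['wrist_force'])
Pv=np.array([.6497,.1886]);G=s['position'][:2];v=G-Pv;print(np.linalg.norm(v))
for a in(23*np.array([.15,.35,.55,.75,.9,1])):
    t=np.radians(a);w=np.array([[np.cos(t),-np.sin(t)],[np.sin(t),np.cos(t)]])@v+Pv-G
    print(a,(Rm.T@np.r_[w,0]*100).round(2))
E
```

```text
[0.56120966 0.01098498 0.10026645] 0.3220508445483706 21.73630177974701 [-1.34310628  0.07049582  5.93935482]
0.19843798557785325
3.4499999999999997 [-0.3   1.16  0.  ]
8.049999999999999 [-0.6   2.72  0.  ]
12.65 [-0.77  4.3   0.01]
17.25 [-0.81  5.9   0.01]
20.7 [-0.76  7.09  0.01]
23.0 [-0.69  7.88  0.01]
```

Request:
drive_tool(series="0 0 -1.7 -0.15 0.58 0 20;0 0 -3.45 -0.3 1.16 0 20;0 0 -5.75 -0.46 1.94 0 20;0 0 -8.05 -0.6 2.72 0 20;0 0 -10.35 -0.7 3.51 0 20;0 0 -12.65 -0.77 4.3 0 20;0 0 -14.95 -0.8 5.1 0 20;0 0 -17.25 -0.81 5.9 0 20;0 0 -19 -0.79 6.5 0 20;0 0 -20.7 -0.76 7.09 0 20;0 0 -22 -0.73 7.5 0 20;0 0 -23 -0.69 7.88 0 20;0 0 -23 -0.69 7.88 0 20;0 0 -23 -0.69 7.88 0 20;0 0 -23 -0.69 7.88 0 20")

```text
time: 4.23
position: [0.6381, -0.0094, 0.1003]
eef_rot: [1.954, 2.457, 0.002]
wrist_force: [2.2, -0.2, 4.8]
opening: 0.322
grasp_force: 21.8
```

```bash
python3 - <<'E'
from w import *
s,p,d,C=shot("w2")
pt,dt=arm.read_camera("top")
np.savez("t2.npz",p=pt,d=dt)
a=cv2.resize(p[0:200,210:430],None,fx=2.5,fy=2.5,interpolation=3);b=cv2.resize(pt[140:240,120:290],None,fx=2.5,fy=2.5,interpolation=3)
o=np.zeros((a.shape[0]+0,550,3),np.uint8);o[:]=a[:,:550]
cv2.imwrite("pics/w2c.png",np.vstack([o[:340],np.pad(b,((0,0),(0,550-b.shape[1]),(0,0)))])[:,:,::-1])
E
```

```text
t 4.2333 pos [ 0.6381 -0.0094  0.1003] yaw 103.0 tilt [ 2.2e-03 -4.0e-04 -1.0e+00] q [-2.190e-01  2.320e-01  1.000e-03  1.337e+00  0.000e+00  1.125e+00] F [ 2.2 -0.2  4.8] op 0.3222191940045971
```

View pics/w2c.png

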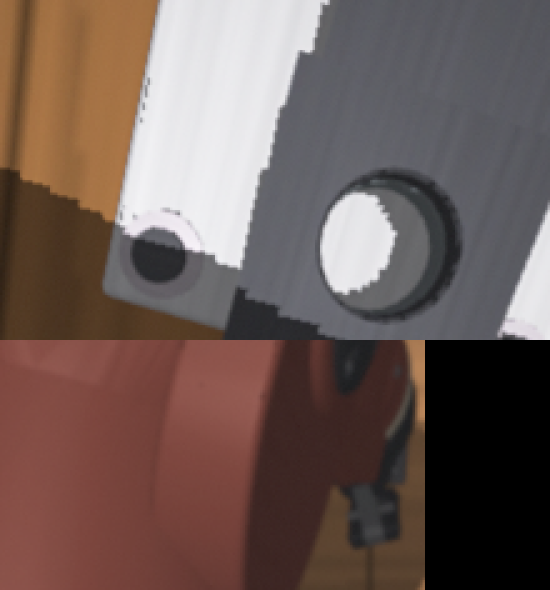

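The upper crop shows the arm hole's rim spanning about x 320–462, y 168–321, and the lug hole's right edge at about x 430 inside it (the top camera is blocked by the robot). I'll check the offset by projection.

```bash
python3 - <<'E'
from w import *
f=np.load("w2.npz");p=f['p'];s=arm.sense();C=cam("wrist",s)
px=lambda x,y:(210+(x+.5)/2.5-.5,(y+.5)/2.5-.5)
e=[px(320,245),px(462,245),px(391,168),px(391,321)]
q=plane(C,e,.082);print('arm rim',q.round(4), (q[0]+q[1])[:2]/2,(q[2]+q[3])[:2]/2)
S=np.r_[(q[0]+q[1])[0]/2,(q[2]+q[3])[1]/2]
for S in((q[:,:].mean(0))[:2],):
  for z in(.082,.07,.066,.05):
    t=np.linspace(0,2*np.pi,200);c=np.c_[S[0]+.015*np.cos(t),S[1]+.015*np.sin(t),0*t+z]
    uv=cv2.projectPoints((c-C[3])@C[2],np.zeros(3),np.zeros(3),C[0],C[1])[0][:,0]
    k=((uv-[210,0])+.5)*2.5-.5;print(z,'x',k[:,0].min().round(1),k[:,0].max().round(1),'y',k[:,1].min().round(1),k[:,1].max().round(1))
# gray profile along row y=98 and col
g=cv2.cvtColor(p,cv2.COLOR_RGB2GRAY)
print(g[98,330:402].tolist());print(g[60:135,375].tolist())
print('lug right edge on plane',plane(C,[px(430,245)],.066),plane(C,[px(395,183)],.066))
E
```

```text
arm rim [[0.6295 0.0785 0.082 ]
 [0.6596 0.0855 0.082 ]
 [0.6403 0.0966 0.082 ]
 [0.6491 0.0666 0.082 ]] [0.64455682 0.08202819] [0.64468026 0.08160715]
0.082 x 322.1 460.2 y 170.0 317.2
0.07 x 318.5 446.9 y 176.4 313.2
0.066 x 317.4 442.9 y 178.4 312.0
0.05 x 313.5 428.5 y 185.3 307.7
[101, 104, 104, 105, 107, 109, 89, 90, 196, 233, 231, 230, 232, 232, 230, 227, 227, 229, 230, 231, 231, 232, 232, 231, 231, 230, 229, 229, 228, 228, 228, 228, 230, 231, 233, 234, 216, 151, 106, 103, 102, 102, 101, 103, 103, 104, 107, 105, 104, 105, 103, 88, 66, 61, 58, 60, 60, 57, 46, 36, 35, 35, 43, 44, 61, 88, 97, 95, 93, 92, 91, 94]
[96, 97, 97, 99, 99, 98, 100, 96, 80, 69, 61, 42, 36, 34, 50, 91, 85, 61, 58, 58, 58, 72, 89, 98, 102, 101, 101, 101, 100, 101, 102, 101, 103, 103, 104, 104, 105, 105, 104, 107, 105, 106, 106, 105, 105, 105, 104, 105, 105, 104, 104, 104, 103, 103, 97, 80, 67, 60, 60, 62, 61, 51, 39, 37, 49, 65, 82, 97, 101, 102, 102, 102, 102, 102, 101]
lug right edge on plane [[0.6561182  0.08500188 0.066     ]] [[0.64411774 0.09609441 0.066     ]]
```

Both rims are concentric to within about 1 mm (lug lower edge expected at 428.5, seen at 428). I'll release, rise and go over the pin.

Request:
drive_tool(series="0 0 0 0 0 0 70;0 0 0 0 0 0 70;0 0 0 0 0 0 70;0 0 0 0 0 0 70;0 0 0 0 0 0 70;0 0 0 0 0 -4 70;0 0 0 0 0 -8 70;0 0 0 0 0 -12 70;0 0 0 0 0 -13 70;0 0 -4 -20 -5.5 -13 65;0 0 -4 -20 -5.5 -13 65;0 0 -4 -20 -5.5 -13 65;0 0 -4 -20 -5.5 -13 65;0 0 -4 -20 -5.5 -13 65;0 0 -4 -20 -5.5 -13 65;0 0 -4 -20 -5.5 -13 65;0 0 -4 -20 -5.5 -13 65")

```text
time: 5.75
position: [0.6283, -0.2164, 0.229]
eef_rot: [-1.869, -2.524, -0.0]
wrist_force: [0.1, -0.4, -0.6]
opening: 0.646
grasp_force: 0.0
```

```bash
python3 - <<'E'
from w import *
s,p,d,C=shot("w3")
P=cloud(C,d);m=mask(p,(20,110,60),(36,255,255))
q=P[m];t=q[abs(q[:,2]-.122)<.005];print(m.sum(),(t.min(0)+t.max(0))/2,t.mean(0),np.ptp(t,0))
g=(P[...,2]>.1)&(P[...,2]<.135)&(np.hypot(P[...,0]-.63,P[...,1]+.217)<.12)
k,l,st,ce=cv2.connectedComponentsWithStats(g.astype(np.uint8))
for i in range(1,k):
    if st[i,4]>30: print('obj',P[l==i].mean(0).round(3),p[l==i].mean(0).round())
pt,dt=arm.read_camera("top");C=cam("top");cv2.imwrite("pics/t3.png",cv2.resize(pt[130:265,90:290],None,fx=4,fy=4,interpolation=3)[:,:,::-1])
u=m.nonzero();print(u[1].mean(),u[0].mean())
E
```

```text
t 5.75 pos [ 0.6283 -0.2164  0.229 ] yaw 106.96 tilt [-3.e-04  5.e-04 -1.e+00] q [-0.528  0.308  0.323  1.586  0.     0.747] F [ 0.1 -0.4 -0.6] op 0.6460233437561295
874 [ 0.63044801 -0.21762295  0.12021694] [ 0.63015142 -0.21672135  0.12114274] [0.0248372  0.02411852 0.00641817]
obj [ 0.619 -0.113  0.107] [118.  60. 149.]
obj [ 0.63  -0.216  0.119] [110.  93.   7.]
obj [ 0.561 -0.239  0.118] [157. 157. 145.]
obj [ 0.744 -0.195  0.106] [ 31. 109.  49.]
335.27231121281466 186.6029748283753
```

View pics/t3.png

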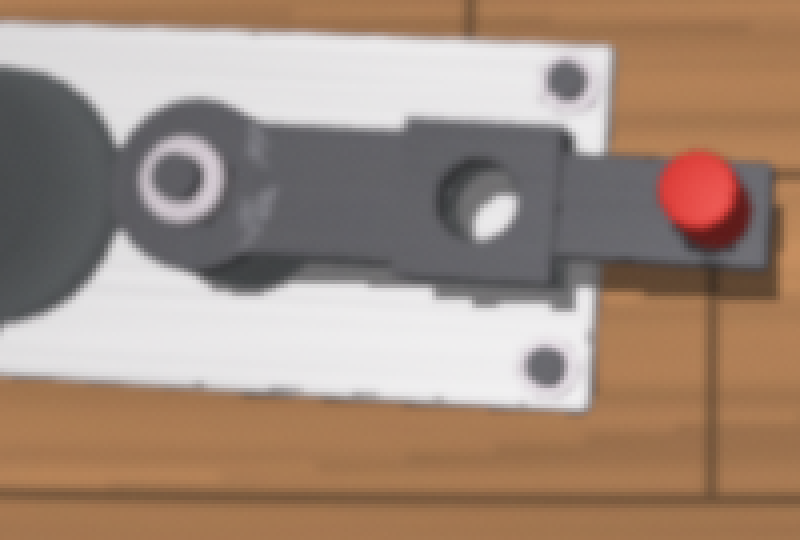

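View pics/w3.png

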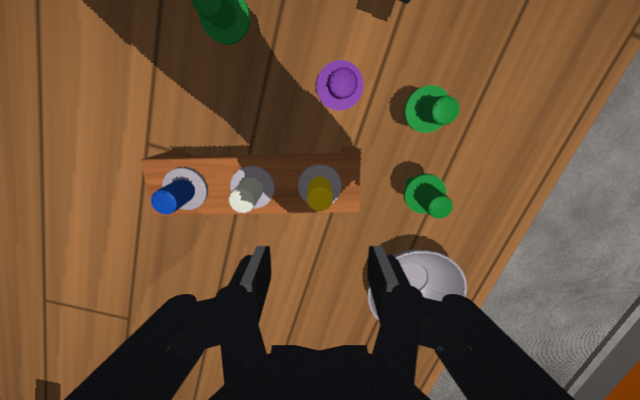

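Hole is aligned in the top crop (arm hole (478,200), lug hole seen through it), and the wrist view shows the yellow pin at (318,190) at the rack's end with clear space for both fingers. Descend and grasp.

Request:
drive_tool(series="0 0 0 -0.1 0.15 4 65;0 0 0 -0.1 0.15 8 65;0 0 0 -0.1 0.15 11 65;0 0 0 -0.1 0.15 13 65;0 0 0 -0.1 0.15 14.2 65;0 0 0 -0.1 0.15 14.2 65;0 0 0 -0.1 0.15 14.2 15;0 0 0 -0.1 0.15 14.2 15;0 0 0 -0.1 0.15 14.2 15;0 0 0 -0.1 0.15 14.2 15;0 0 0 -0.1 0.15 14.2 15;0 0 0 -0.1 0.15 14.2 15;0 0 0 -0.1 0.15 14.2 15", squeeze=60)

```text
time: 6.93
position: [0.6315, -0.2176, 0.09]
eef_rot: [1.866, 2.523, 0.001]
wrist_force: [-1.0, 1.1, 6.9]
opening: 0.284
grasp_force: 59.5
```

Request:
drive_tool(series="0 0 0 0 0 -2 15;0 0 0 0 0 -5 15;0 0 0 0 0 -8 15;0 0 0 0 0 -12 15;0 0 0 0 0 -16 15;0 0 0 0 0 -16 15;0 0 0 4 1.4 -16 15;0 0 0 8 2.8 -16 15;0 0 0 12 4.2 -16 15;0 0 0 16 5.6 -16 15;0 0 0 20 7 -16 15;0 0 0 24 8.4 -16 15;0 0 0 27 9.5 -16 15;0 0 0 28.2 9.9 -16 15;0 0 0 28.2 9.9 -16 15;0 0 0 28.2 9.9 -16 15;0 0 0 28.2 9.9 -16 15")

```text
time: 8.35
position: [0.6426, 0.0804, 0.2474]
eef_rot: [1.869, 2.524, -0.0]
wrist_force: [0.3, -0.8, -3.3]
opening: 0.287
grasp_force: 59.4
```

```bash
python3 - <<'E'
from w import *
s,p,d,C=shot("w4");print(s['grasp_force'])
P=cloud(C,d)
Ct=cam("top");print('hole top cam',plane(Ct,[(90+478.5/4-.5,130+200/4-.5)],.082))
T=(P-s['position'])@R.from_rotvec(s['eef_rot']).as_matrix()
# pin tool-frame points: below tcp
m=(T[...,2]>.02)&(T[...,2]<.1)&(np.hypot(T[...,0],T[...,1])<.03)&(d>0);q=T[m]
for a in np.arange(.02,.1,.01):
    t=q[(q[:,2]>=a)&(q[:,2]<a+.01)]
    if len(t)>5:print(a.round(2),len(t),((t.max(0)+t.min(0))/2).round(4),t.min(0).round(4),t.max(0).round(4))
ps,ds=arm.read_camera("side");np.savez("s4.npz",p=ps,d=ds)
cv2.imwrite("pics/w4c.png",np.hstack([cv2.resize(p[0:320,200:450],(400,512)),cv2.resize(ps[40:240,230:390],(400,500))[:512] if 0 else cv2.copyMakeBorder(cv2.resize(ps[40:240,230:390],(400,500)),0,12,0,0,0)])[:,:,::-1])
E
```

```text
t 8.35 pos [0.6426 0.0804 0.2474] yaw 106.95 tilt [ 3.e-04 -6.e-04 -1.e+00] q [-7.700e-02  2.580e-01  2.980e-01  1.610e+00 -1.000e-03  1.198e+00] F [ 0.3 -0.8 -3.3] op 0.2873020813928914
59.4154018163681
hole top cam [[0.642021   0.08031053 0.082     ]]
0.06 16 [0.0069 0.0011 0.0644] [ 0.006  -0.0032  0.0612] [0.0078 0.0055 0.0676]
```

View pics/w4c.png

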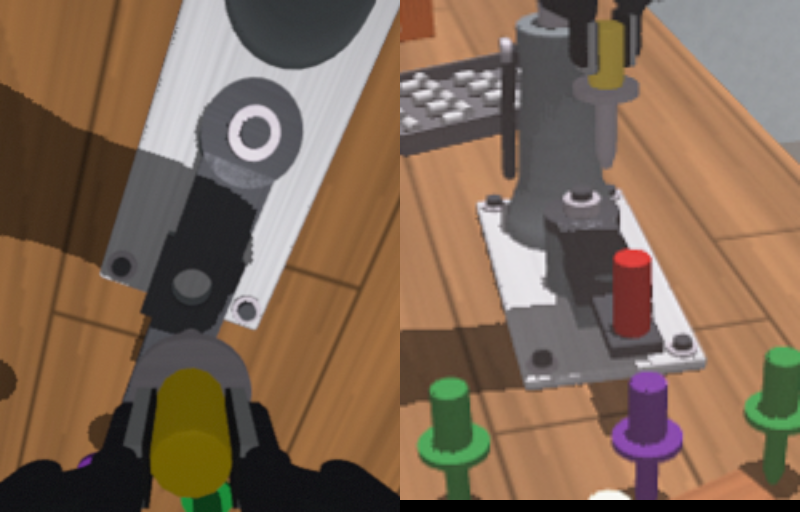

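Side and wrist views show the pin held upright by its head, over the arm's hole, wrist-view hole at crop (192,285). Lower it.

Request:
drive_tool(series="0 0 0 0 0.1 2 15;0 0 0 0 0.1 4 15;0 0 0 0 0.1 6 15;0 0 0 0 0.1 7.5 15;0 0 0 0 0.1 8.5 15;0 0 0 0 0.1 9.5 15;0 0 0 0 0.1 10.5 15;0 0 0 0 0.1 11.5 15;0 0 0 0 0.1 12.5 15;0 0 0 0 0.1 13.2 15;0 0 0 0 0.1 13.8 15;0 0 0 0 0.1 14.2 15;0 0 0 0 0.1 14.2 15")

```text
time: 9.53
position: [0.643, 0.0819, 0.1043]
eef_rot: [-1.868, -2.525, 0.001]
wrist_force: [-1.0, 0.7, -2.1]
opening: 0.285
grasp_force: 59.5
```

Request:
drive_tool(series="0 0 0 0 0 0.15 15;0 0 0 0 0 0.3 15;0 0 0 0 0 0.4 15;0 0 0 0 0 0.4 15")

```text
time: 9.87
position: [0.6434, 0.0818, 0.1013]
eef_rot: [1.869, 2.525, -0.0]
wrist_force: [-0.5, 0.1, -1.6]
opening: 0.286
grasp_force: 59.5
```

Request:
drive_tool(series="0 0 0 0 0 0.1 15;0 0 0 0 0 0.2 15;0 0 0 0 0 0.2 15;0 0 0 0 0 0.2 15")

```text
time: 10.2
position: [0.6437, 0.0818, 0.1]
eef_rot: [1.868, 2.525, 0.001]
wrist_force: [-1.1, 0.8, 4.0]
opening: 0.288
grasp_force: 60.0
```

Contact (the vertical force went from −2 to +4 N), so the collar is on the arm. Open, rise and look.

Request:
drive_tool(series="0 0 0 0 0 0.2 35;0 0 0 0 0 0.2 45;0 0 0 0 0 0.2 60;0 0 0 0 0 0.2 60;0 0 0 0 0 0.2 60;0 0 0 0 0 -1 60;0 0 0 0 0 -3 60;0 0 0 0 0 -6 60;0 0 0 0 0 -10 60;0 0 0 0 0 -14 60;0 0 0 0 0 -14 60;0 0 0 -4 0 -14 60;0 0 0 -8 0 -14 60;0 0 0 -12 0 -14 60;0 0 0 -16 0 -14 60;0 0 0 -20 0 -14 60;0 0 0 -20 0 -14 60;0 0 0 -20 0 -14 60")

```text
time: 11.7
position: [0.7019, -0.1119, 0.239]
eef_rot: [-1.873, -2.522, 0.0]
wrist_force: [-0.1, 0.4, 0.6]
opening: 0.601
grasp_force: 0.0
```

```bash
python3 - <<'E'
from w import *
s,p,d,_=shot("w5")
pt,dt=arm.read_camera("top");ps,ds=arm.read_camera("side")
for n,pp,dd in(("top",pt,dt),("side",ps,ds)):
    P=cloud(cam(n),dd);q=P[mask(pp,*YEL)];q=q[(abs(q[:,0]-.643)<.05)&(abs(q[:,1]-.081)<.05)]
    if len(q):z=q[:,2].max();t=q[abs(q[:,2]-.131)<.005];print(n,len(q),'ztop',np.percentile(q[:,2],97),t.mean(0))
a=cv2.resize(pt[130:265,120:290],(400,318),interpolation=3);b=cv2.resize(ps[90:200,240:378],(400,318),interpolation=3)
cv2.imwrite("pics/f.png",np.hstack([a,b])[:,:,::-1])
E
```

```text
t 11.7 pos [ 0.7019 -0.1119  0.239 ] yaw 106.81 tilt [-5.e-04  0.e+00 -1.e+00] q [-0.341  0.472  0.543  1.642 -0.     0.936] F [-0.1  0.4  0.6] op 0.6009322080538396
side 251 ztop 0.1333113276616671 [0.64305064 0.0774721  0.13107675]
```

View pics/f.png

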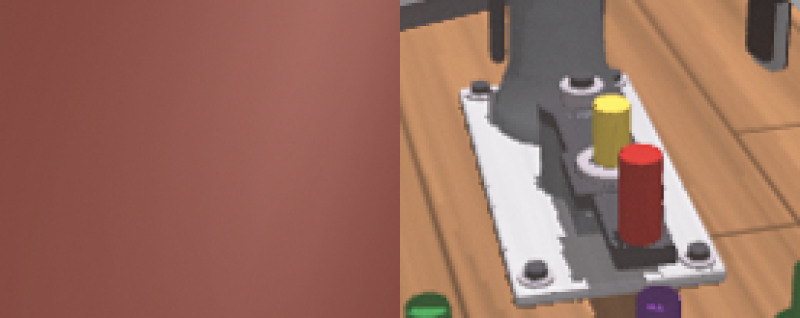

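The side view shows the pin upright in the arm, collar flat at crop (600,162). Head top measures 0.133 m against the expected 0.132, and the gripper is clear. Hand in.

```bash
python3 -c "
from plant import arm
print(arm.sign_off())"
```

```text
the job is handed in; nothing more can be done
None
```

The arm's hole is lined up over the lug's hole, the yellow-headed pin is down through both with its collar resting on the arm, and the job was handed in at about 12 s with the gripper clear; the judge's verdict was not shown.

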